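Bring the sample carrier to the camera and hold up the walnut panel

TASK

Lift the blue sample carrier by its handle, carry it level to the black mat by the inspection camera and set it down in the middle of the mat. Then take the dark walnut panel out of it and hold it up to the camera: upright, dark veneered face squarely to the lens, the centre of that face on the lens axis and 100 mm in front of the lens. Finish while holding it still there for the picture; leave the oak panel in the carrier, keep clear of the camera and its stand, and do not disturb the other things on the bench.

Things in the scene. Friction and masses are not known exactly. Their poses are not given: they have to be found in the camera images.
- carrier: blue sample carrier, loose, 0.3 to 0.45 kg empty. Base plate 90 mm (x) by 172 mm (y), 10 mm thick; origin: centre of its underside. Two slots centred at y = +65 and -65 mm, 13 mm wide (y), 68 mm long (x), between rails 30 mm tall above the plate; in each a panel stands on the plate
- handle (a point): middle of the crossbar of the carrier's aluminium stirrup handle, 81 mm above the carrier's underside, at its x = y = 0; axes as the carrier's. The crossbar, to be pinched from above along y, is 80 mm long (x), 12 mm thick (y), 18 mm high and open beneath; two uprights carry its ends
- mat: black rubber mat, fixed on the bench between the carrier's starting place and the camera, 200 mm along its x, 240 mm along its y, 3 mm thick; origin: centre of its underside, on the bench
- walnut_panel: sample panel with dark brown walnut veneer, 60 mm wide (x), 10 mm thick (y), 90 mm tall (z), 35 to 55 g. Origin: centre of its lower edge. Its +y side is the dark face; the back is white, the edges raw brown board. It starts upright in either slot, axes parallel to the carrier's (dark face to the carrier's +y), top edge 100 mm above the carrier's underside
- walnut_face (a point): centre of the dark veneered face, 45 mm below the panel's top edge; axes as the panel's (y points out of the face)
- oak_panel: second panel of the same size and build with a pale oak face, upright in the other slot; stays there. Origin: centre of its lower edge
- camera_stand: inspection camera on its stand, fixed: white base plate 200 (x) x 160 (y) x 14 mm, from x = -70 to +130 mm, steel column 330 mm tall, camera with a macro lens and a round ring light, which looks level along the stand's -x axis. Origin: on the bench, on the line of the lens axis, 100 mm behind the lens front. The column stands 175 mm behind the lens front
- lens (a point): centre of the front of the lens (white ring light, 76 mm across, black lens in its middle); the axes are the stand's: the lens looks along -x, level, z is up. Its height is set anew each time, 160 to 220 mm above the bench
- wash_bottle: white plastic bottle with a red cap, 58 mm across, 150 mm tall; origin: centre of its underside. Leave alone
- eyepiece: spare black microscope eyepiece standing on end, 42 mm across, 58 mm tall; origin: centre of its underside. Leave alone
- loupe: small black cup-shaped loupe, 44 mm across, 36 mm tall; origin: centre of its underside. Leave alone
- caliper: steel caliper lying flat, beam 200 mm along its x, jaws 60 mm, at most 10 mm high; origin: on the bench under the beam's middle. Leave alone
- green_panel: green painted sample panel lying flat, 90 x 60 x 10 mm; origin: centre of its underside. Leave alone
- calibration_tile: round white calibration tile in a black holder, 60 mm across, 14 mm high; origin: centre of its underside. Leave alone
Mind the look-alikes: they are no part of the job. What is shaped like the walnut_panel but orange is not meant.

How it is judged (in metres and radians):
On the way, in this order (a step that is already met when the one before it is completed fails the run):
1. the carrier is lifted clear of the bench, with both panels in it (height (world z) of carrier above 0.015 m and z of each of walnut_panel, oak_panel in the frame of carrier below 0.016 m and distance between each of walnut_panel, oak_panel and carrier below 0.085 m and angle between each of walnut_panel, oak_panel's own z axis and vertical below 0.2 rad), for 0.2 s.
2. the carrier stands in the middle of the mat, let go, with both panels in it (x of carrier in the frame of mat between -0.035 and 0.035 m and y of carrier in the frame of mat between -0.035 and 0.035 m and height (world z) of carrier below 0.007 m and angle between carrier's own z axis and vertical below 0.06 rad and contact force between the fingers and carrier below 0.1 N and linear speed of carrier below 0.02 m/s and z of each of walnut_panel, oak_panel in the frame of carrier below 0.016 m and distance between each of walnut_panel, oak_panel and carrier below 0.085 m and angle between each of walnut_panel, oak_panel's own z axis and vertical below 0.2 rad), for 0.2 s.
At the end, for the whole second after the job is handed in: Walnut panel held still by the fingers alone, upright within 0.14 rad, dark face to the lens and square within 0.14 rad, face centre within 12 mm of the lens axis each way and 100 mm (within 12) before the lens; carrier on the mat within 35 mm of its centre, oak panel in it (x of carrier in the frame of mat between -0.035 and 0.035 m and y of carrier in the frame of mat between -0.035 and 0.035 m and height (world z) of carrier below 0.007 m and angle between carrier's own z axis and vertical below 0.06 rad and contact force between each of the fingers, walnut_panel and carrier below 0.1 N and z of oak_panel in the frame of carrier below 0.016 m and distance between oak_panel and carrier below 0.085 m and angle between oak_panel's own z axis and vertical below 0.2 rad and x of walnut_face in the frame of lens between -0.112 and -0.088 m and y of walnut_face in the frame of lens between -0.012 and 0.012 m and z of walnut_face in the frame of lens between -0.012 and 0.012 m and y of lens in the frame of walnut_panel above 0.06 m and angle between the y axis of walnut_panel and the x axis of lens, either way round below 0.14 rad and angle between walnut_panel's own z axis and vertical below 0.14 rad and contact force between the fingers and walnut_panel above 1 N and contact force between walnut_panel and camera_stand below 0.1 N and linear speed of walnut_panel below 0.02 m/s and angular speed of walnut_panel below 0.15 rad/s); the arm keeps its last pose, push and grip.
It fails at once if the carrier is tilted more than 0.26 rad (15 degrees) (angle between carrier's own z axis and vertical above 0.26 rad).
It fails at once if the oak panel is pulled out of the carrier (z of oak_panel in the frame of carrier above 0.03 m).
It fails at once if the camera or its stand is touched (more than 1 N) or shifted (contact force between anything else and camera_stand above 1 N or distance of lens from where it was at the start of the episode above 0.005 m).
It fails at once if any other thing on the bench (bottle, eyepiece, loupe, caliper, green panel, calibration tile) is moved by more than 20 mm (distance of any of wash_bottle, eyepiece, loupe, caliper, green_panel, calibration_tile from where it was at the start of the episode above 0.02 m).
It also fails if it takes over 54 s, if anything falls off the work surface, if the arm or the gripper's body presses on something with over 40 N, if the wrist force passes 120 N, or if a joint passes its speed limit or range.

ROBOT

A 6-joint arm with a two-finger parallel gripper is mounted at the origin on the work surface. World frame = base frame: x ahead of the robot, y to its left, z up, the work surface at z = 0. Lengths are in mm, angles in degrees, forces in N, time in s.
With the tool pointing down it reaches from about 300 to 850 mm from the base axis. Payload 4.2 kg.
Tool frame: the origin (TCP) lies at the very end of the fingers, on their centre line; the grasp point (between the pads) lies 19 mm behind it; z points along the fingers, x is the direction in which the jaws open and shut, and the axes are right-handed (so a half turn about z gives the same grasp; the last joint's range is limited). The gripper opens to 91 mm and grips with 3 to 60 N. Pads are 32 mm wide; open, the fingers measure 118 mm over their backs; the gripper's body (76 mm by 178 mm) begins 60 mm behind the grasp point.
Start: joints at [70.359, 18.312, 89.639, -0, 72.044, -1.146], TCP at [182.406, 545.318, 213.976] pointing down, gripper open.
Joint ranges: [-177.97, 177.97], [-48.28, 115.42], [12.27, 149.76], [-77.06, 257.06], [2.81, 150.46], [-146.56, 146.56]. Speed limits (degrees/s): [147.25, 147.25, 180, 180, 180, 180].

INTERFACE

Orientations are given as a 3x3 rotation matrix whose columns are the frame's x, y, z axes.
In Python, from bench import robot gives the robot as it stands. The module is installed in compiled form; this text tells all that it offers.
- The arm moves only by the shell command python3 -m handwheel 'ROWS' [FORCE]. ROWS is text: rows parted by semicolons, each of 7 numbers parted by spaces: the shift along the world's x, y, z in m, then the turn, a rotation vector about the world's x, y, z in rad, then the opening, from 0 (shut) to 1 (fully open). A call has 1 to 20 rows; each row shifts and turns the pose as measured when the row begins; what a row does not reach is not made up. A row lasts 1/12 s, in which the tool goes at most 41.7 mm and 7.16 degrees, less where a joint would pass 70% of its speed; a pose out of reach is approached as far as the arm can. A call is refused whole if a number of a shift passes 0.0417 or a number of a turn 0.125, either way. A call with a gripper value outside its range is refused whole. The fingers move at their own pace and stop on an object; FORCE is the grip in N (left out, the last holds). Time passes only in rows, so rows that do not move let the fingers close. It gives the time, the measured TCP pose, the force and the opening at its end, in the units of the state.
- robot.get_state(): the state, without advancing time (a new reading comes with each control period).
- robot.camera(name): name is "scene" or "top" or "wrist"; returns (picture, depth): 420x560x3 uint8, red, green, blue; 420x560 float32, mm along the optical axis (not along the pixel's ray), 0 where there is no reading.
- robot.camera_info(name): a dict with "mtx" (3x3 intrinsics, pixels), "distortion" ([k1, k2, p1, p2, k3] as OpenCV has them; the pictures are not rectified), "cam_to_world" (4x4, takes a point from camera to world coordinates). Camera axes: x right, y down, z forward; pixel columns grow to the right and rows downward; lengths in mm; the calibration is good to about 2 mm. A picture is of the moment at which its call begins: read the wrist's pose just before it. camera_info takes no time and is no camera call; for the wrist camera it gives the pose at the moment of the call.
- robot.sign_off(): hands the job in, once; it reports no verdict.
Trained networks look in the newest picture that a camera, given by its name, has taken for a name from the list of things; names that differ only in an ending like _2 or _b are one class to them, and where a whole thing is asked for, a point or a joint stands for the part that bears it (a point fixed in the world has none). Each returns a list of dicts, best first, with "score" (0 to 1); they miss things now and then, are a little off and sometimes report something else, mostly with a low value. They report only what shows in the picture. A call takes as long as a camera call. They do not tell look-alikes from the thing itself.
- robot.find_in(camera, query): "centre" ([x, y, z] in mm, in the coordinates of the camera as it stood for that picture, good to about 4 mm: the middle of the surface that is visible of it).
- robot.mark_of(camera, query): "centre" ([x, y, z] in mm, in the coordinates of the camera as it stood for that picture, good to about 4 mm: a listed point, or the origin of a listed thing).
The state is a dict: "clock": time; "joint_pos": joint angles; "joint_velocities": joint speeds; "joint_efforts": joint torques, N m; "tool_pos": TCP position; "tool_rot": TCP orientation; "wrist_force": force on the tool from outside, world axes, zero at the start; "torque": the same for the moment, N m; "grip_width": opening from 0.0 (shut) to 1.0 (fully open).
Only numpy, scipy, OpenCV 4.12 (cv2) and the standard library are available. Lean on these libraries where they do the work, as an engineer would, in place of code of your own. Each camera call takes 0.05 s, during which the arm holds its last target. There are 200 camera calls.

## Working session

There is one attempt and no reset: what is moved stays moved. The work goes in short steps, Python scripts to look and compute and a shell command to move; the robot and the scene stay as the last step left them, time stands still between calls to the robot, and variables do not carry over. Pictures are saved under pics/ and viewed, about 8 in all and at most 12, crops included, and the job is handed in when it is done.

```bash
mkdir -p pics
cat > h.py <<'E'
from bench import robot
import numpy as np, cv2
def T(cam): return np.array(robot.camera_info(cam)["cam_to_world"],float)
def w(M,p): return (M[:3,:3]@np.array(p,float)+M[:3,3])
def cloud(cam,depth):
    i=robot.camera_info(cam);K=np.array(i["mtx"],float);D=np.array(i["distortion"],float)
    v,u=np.mgrid[0:420,0:560]
    q=cv2.undistortPoints(np.stack([u,v],-1).reshape(-1,1,2).astype(float),K,D).reshape(420,560,2)
    P=np.dstack([q[...,0]*depth,q[...,1]*depth,depth])
    M=T(cam);W=P@M[:3,:3].T+M[:3,3];W[depth==0]=np.nan
    return W
def snap(cam,name):
    p,d=robot.camera(cam);cv2.imwrite(f"pics/{name}.png",p[...,::-1]);return p,d
E
python3 - <<'E'
from h import *
for c in ["scene","top"]:
    p,d=snap(c,c+"0");np.savez(c+"0.npz",p=p,W=cloud(c,d));M=T(c)
    print(c,M.round(2).tolist())
    for n in ["carrier","handle","mat","walnut_panel","walnut_face","oak_panel","lens","camera_stand","wash_bottle","eyepiece","loupe","caliper","green_panel","calibration_tile"]:
        print(n,[(round(r["score"],2),w(M,r["centre"]).round().tolist()) for r in robot.mark_of(c,n)][:3])
print(robot.get_state())
a,b=[cv2.imread(f"pics/{c}0.png") for c in("scene","top")]
cv2.imwrite("pics/both.png",np.vstack([cv2.resize(a,(400,300)),cv2.resize(b,(400,300))]))
E
```

```text
scene [[0.71, 0.4, -0.57, 1193.64], [0.7, -0.38, 0.6, -649.29], [0.02, -0.83, -0.56, 710.89], [0.0, 0.0, 0.0, 1.0]]
carrier [(0.88, [576.0, -325.0, 1.0])]
handle [(0.92, [572.0, -324.0, 79.0])]
mat [(0.64, [499.0, -28.0, -2.0])]
walnut_panel [(0.89, [585.0, -263.0, 12.0]), (0.86, [420.0, -263.0, -2.0])]
walnut_face [(0.56, [584.0, -256.0, 52.0]), (0.54, [422.0, -253.0, 45.0])]
oak_panel [(0.59, [568.0, -390.0, 9.0])]
lens [(0.91, [540.0, 349.0, 213.0]), (0.49, [365.0, 220.0, -1.0])]
camera_stand [(0.79, [527.0, 443.0, -1.0])]
wash_bottle [(0.96, [752.0, -149.0, -1.0])]
eyepiece [(0.85, [762.0, -19.0, 2.0])]
loupe [(0.56, [314.0, -251.0, 0.0]), (0.55, [361.0, 222.0, -1.0])]
caliper [(0.91, [743.0, 172.0, 2.0]), (0.6, [585.0, -259.0, 51.0])]
green_panel [(0.77, [363.0, 220.0, -2.0])]
calibration_tile []
top [[0.01, -1.0, 0.06, 482.46], [-1.0, -0.01, -0.0, 8.85], [0.0, -0.06, -1.0, 1636.44], [0.0, 0.0, 0.0, 1.0]]
carrier [(0.92, [578.0, -326.0, 8.0])]
handle []
mat [(0.95, [494.0, -28.0, 2.0]), (0.64, [524.0, 446.0, -4.0])]
walnut_panel [(0.62, [421.0, -257.0, -3.0]), (0.5, [586.0, -263
[... 623 characters left out ...]

        7.20449872e+01, -1.14657172e+00]), 'joint_velocities': array([ 0.06498371,  0.02990925,  0.03366023, -0.07957464,  0.1224579 ,
        0.0839693 ]), 'joint_efforts': array([-2.98049918e-04, -4.12348652e+01, -2.32226872e+01,  7.28581077e-02,
        3.77348287e-02,  4.96313561e-06]), 'tool_pos': array([182.38130927, 545.30743515, 213.96919149]), 'tool_rot': array([[ 3.17174323e-01,  9.48367254e-01,  1.96204345e-05],
       [ 9.48367253e-01, -3.17174324e-01,  4.83767411e-05],
       [ 5.21020152e-05,  3.26351742e-06, -9.99999999e-01]]), 'wrist_force': array([-0.23666336, -0.52759868,  0.28150166]), 'torque': array([0.02798776, 0.01547407, 0.00080231]), 'grip_width': 0.997934783736102}
```

View pics/both.png

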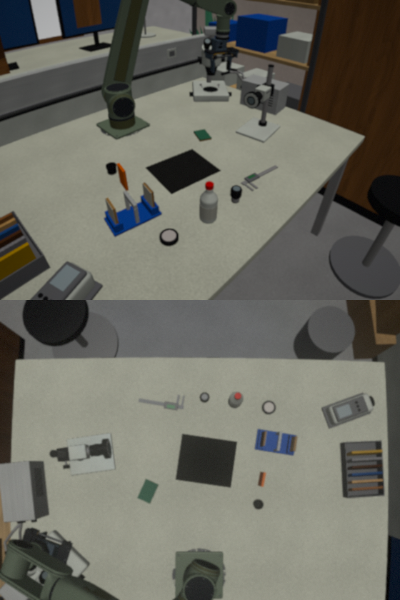

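Run:
```python
from h import *
z=np.load("top0.npz");W=z["W"];p=z["p"].astype(int)
x,y,h=W[...,0],W[...,1],W[...,2]
def rect(m,n):
    r=cv2.minAreaRect(np.stack([x[m],y[m]],1).astype(np.float32));print(n,m.sum(),r)
box=lambda x0,x1,y0,y1,z0,z1:(x>x0)&(x<x1)&(y>y0)&(y<y1)&(h>z0)&(h<z1)
rect(box(480,680,-450,-200,88,115),"tops"); 
rect(box(480,680,-280,-240,88,115),"walnut top"); rect(box(480,680,-420,-370,88,115),"oak top")
rect(box(520,640,-350,-295,70,90),"handle")
blue=(p[...,2]>p[...,0]+40)&box(480,680,-450,-200,-5,130);rect(blue,"blue")
dark=(p.sum(2)<150)&box(350,650,-200,150,-6,9);rect(dark,"mat")
rect(box(400,700,280,600,5,25),"standbase")
rect(box(480,600,280,420,150,260),"cam")
```

```text
tops 279 ((577.781982421875, -328.010986328125), (142.08651733398438, 79.54660034179688), 80.9531478881836)
walnut top 86 ((587.6915283203125, -264.10882568359375), (12.090953826904297, 59.105003356933594), 80.03204345703125)
oak top 94 ((567.0097045898438, -391.53948974609375), (13.222359657287598, 59.20058822631836), 80.9531478881836)
handle 68 ((577.737060546875, -326.3310241699219), (14.775899887084961, 80.21930694580078), 80.5508804321289)
blue 942 ((577.4745483398438, -325.5740966796875), (166.1232147216797, 85.09772491455078), 81.25739288330078)
mat 3893 ((496.32501220703125, -27.944076538085938), (229.779296875, 190.46498107910156), 82.45114135742188)
standbase 3074 ((550.29541015625, 439.9525146484375), (299.36834716796875, 319.57958984375), 0.0011235610581934452)
cam 615 ((536.6145629882812, 380.7156982421875), (73.24738311767578, 78.12957000732422), 1.2046130895614624)
```

The overview shows the carrier (scene pixels about 183,300 in the full image), the mat in the centre and the camera to the right. The orange decoy is next to the robot. I'll zoom in to see which panel is the dark one and which way it faces.

Run:
```python
from h import *
a=cv2.imread("pics/scene0.png");b=cv2.imread("pics/top0.png")
c=cv2.resize(a[250:340,130:240],(550,450),interpolation=2)
d=cv2.resize(b[160:250,60:170],(250,205),interpolation=2)
e=cv2.resize(b[160:240,340:430],(250,222),interpolation=2)
o=np.zeros((450,800,3),np.uint8);o[:,:550]=c;o[:205,550:]=d;o[210:432,550:]=e
cv2.imwrite("pics/crop1.png",o)
for n in("top0","scene0"):
  z=np.load(n+".npz");W=z["W"];p=z["p"].astype(int)
  x,y,h=W[...,0],W[...,1],W[...,2]
  m=(x>380)&(x<700)&(y>320)&(y<600)&(h>8)&(h<22)&(p.min(2)>150)
  print(n,m.sum(),cv2.minAreaRect(np.stack([x[m],y[m]],1).astype(np.float32)))
  for lo in range(300,560,20):
    m=(x>430)&(x<640)&(y>lo)&(y<lo+20)&(h>150)&(h<300)
    if m.sum(): print(lo,m.sum(),np.nanmin(x[m]).round(),np.nanmax(x[m]).round(),np.nanmean(x[m]).round(),np.nanmax(h[m]).round())
```

```text
top0 824 ((521.3303833007812, 472.9928894042969), (148.98504638671875, 185.48451232910156), 7.758240222930908)
340 267 501.0 574.0 535.0 252.0
360 114 501.0 574.0 537.0 251.0
380 130 508.0 555.0 531.0 238.0
400 104 508.0 552.0 529.0 236.0
420 180 497.0 552.0 522.0 243.0
440 156 494.0 551.0 522.0 244.0
460 154 491.0 548.0 518.0 248.0
480 149 464.0 545.0 514.0 244.0
500 241 461.0 539.0 504.0 300.0
520 69 461.0 536.0 504.0 241.0
540 4 528.0 534.0 531.0 241.0
scene0 0 ((0.0, 0.0), (0.0, 0.0), 0.0)
320 14 505.0 538.0 517.0 227.0
340 398 501.0 577.0 543.0 248.0
360 33 517.0 575.0 561.0 245.0
380 16 531.0 556.0 546.0 232.0
400 32 519.0 555.0 543.0 231.0
420 126 501.0 554.0 536.0 237.0
440 70 498.0 555.0 539.0 238.0
460 68 496.0 552.0 536.0 238.0
480 65 462.0 549.0 530.0 240.0
500 191 461.0 543.0 519.0 300.0
520 46 490.0 541.0 531.0 297.0
540 6 532.0 538.0 535.0 224.0
```

View pics/crop1.png

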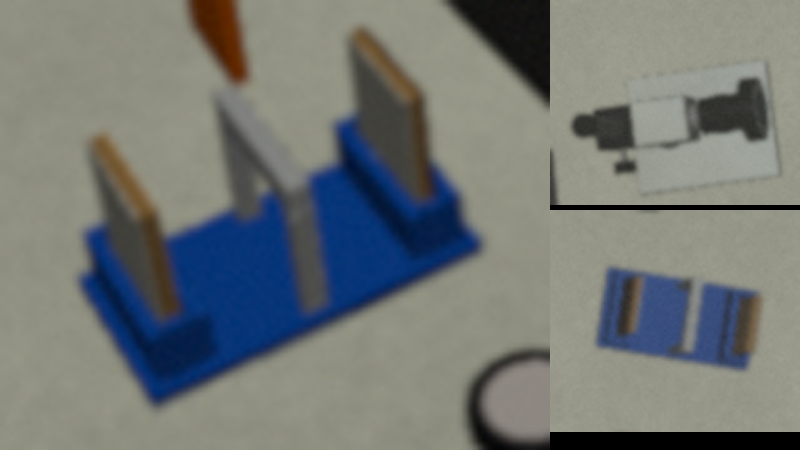

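The scene crop shows the white backs of both panels, so both faces point to world +y. I'll confirm which one is walnut with the wrist camera on the way.

```bash
python3 -m handwheel '0.016 -0.037 0 0 0 0.08 1;0.016 -0.037 0 0 0 0.08 1;0.016 -0.037 0 0 0 0 1;0.016 -0.037 0 0 0 0 1;0.016 -0.037 0 0 0 0 1;0.016 -0.037 0 0 0 0 1;0.016 -0.037 0 0 0 0 1;0.016 -0.037 0 0 0 0 1;0.016 -0.037 0 0 0 0 1;0.016 -0.037 0 0 0 0 1;0.016 -0.037 0 0 0 0 1;0.016 -0.037 0 0 0 0 1;0.016 -0.037 0 0 0 0 1;0.016 -0.037 0 0 0 0 0.8;0.016 -0.037 0 0 0 0 0.6;0.016 -0.037 0 0 0 0 0.5;0.016 -0.037 0 0 0 0 0.5;0.016 -0.037 0 0 0 0 0.5;0.016 -0.037 0 0 0 0 0.5'
python3 - <<'E'
from h import *
p,d=snap("wrist","wr1");M=T("wrist");print(M.round(2).tolist())
for n in["carrier","handle","walnut_panel","walnut_face","oak_panel"]:
    print(n,[(round(r["score"],2),w(M,r["centre"]).round().tolist()) for r in robot.mark_of("wrist",n)][:3])
E
```

```text
clock: 3.08
tool_pos: [487.2, -177.4, 216.7]
tool_rot: [[0.142, 0.99, 0.014], [0.99, -0.142, 0.008], [0.01, 0.012, -1.0]]
wrist_force: [0.7, 0.3, -0.4]
grip_width: 0.592
[[0.14, 0.96, 0.25, 421.23], [0.99, -0.14, -0.03, -173.89], [0.0, 0.26, -0.97, 386.31], [0.0, 0.0, 0.0, 1.0]]
carrier [(0.88, [580.0, -339.0, 0.0])]
handle []
walnut_panel [(0.61, [424.0, -269.0, 3.0])]
walnut_face [(0.74, [419.0, -267.0, 46.0])]
oak_panel []
```

View pics/wr1.png

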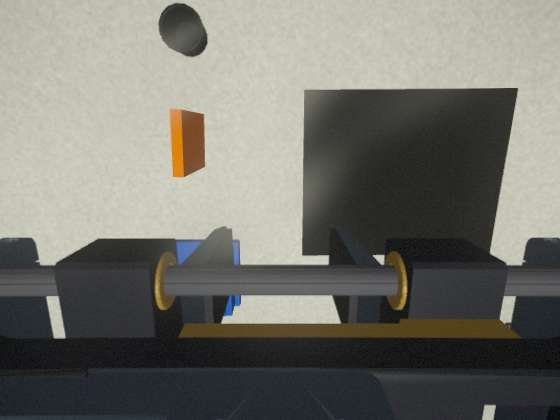

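The wrist camera, behind the gripper, shows the orange decoy (187,142), the mat (405,170) and just a sliver of the carrier (205,270). The top image sees the +y faces at an angle, so I'll check the colours there.

Run:
```python
from h import *
z=np.load("top0.npz");W=z["W"];p=z["p"].astype(int)
c=np.array([578,-327.]);yc=np.array([.158,.987]);xc=np.array([.987,-.158])
q=W[...,:2]-c;X=q@xc;Y=q@yc;h=W[...,2]
for n,y0 in(("plus",65),("minus",-65)):
  for r in range(0,420):
    pass
  m=(abs(X)<22)&(Y>y0-15)&(Y<y0+20)&(h>45)&(h<112)
  cols=np.unique(np.where(m)[1])
  for k in cols:
    s=m[:,k]; print(n,k,s.sum(),p[s,k].mean(0).round(),"Y",Y[s,k].mean().round(1),"h",h[s,k].mean().round())
```

```text
plus 362 2 [ 56.  76. 117.] Y 77.5 h 49.0
plus 363 2 [ 54.  72. 109.] Y 74.5 h 48.0
plus 364 1 [ 53.  70. 110.] Y 74.6 h 47.0
plus 365 6 [50. 52. 61.] Y 69.6 h 51.0
plus 366 10 [50. 48. 50.] Y 68.7 h 58.0
plus 367 14 [55. 50. 46.] Y 68.9 h 72.0
plus 368 14 [67. 59. 49.] Y 68.8 h 89.0
plus 369 15 [85. 72. 58.] Y 67.3 h 97.0
plus 370 15 [102.  87.  73.] Y 65.3 h 103.0
plus 371 16 [104.  97.  95.] Y 61.6 h 99.0
plus 372 9 [103.  99. 106.] Y 60.9 h 103.0
plus 373 3 [ 92.  96. 115.] Y 59.1 h 102.0
minus 404 4 [ 55.  72. 113.] Y -52.2 h 46.0
minus 405 6 [ 57.  72. 109.] Y -53.3 h 48.0
minus 406 2 [ 59.  72. 106.] Y -56.0 h 45.0
minus 407 7 [67. 65. 68.] Y -59.8 h 51.0
minus 408 13 [68. 62. 56.] Y -60.3 h 58.0
minus 409 13 [70. 64. 53.] Y -61.1 h 66.0
minus 410 14 [75. 66. 54.] Y -60.9 h 78.0
minus 411 14 [88. 76. 60.] Y -60.6 h 92.0
minus 412 15 [105.  88.  68.] Y -62.4 h 98.0
minus 413 15 [115.  99.  76.] Y -63.6 h 103.0
minus 414 14 [126. 113.  93.] Y -66.5 h 104.0
minus 415 11 [132. 124. 107.] Y -68.4 h 104.0
minus 416 3 [139. 135. 119.] Y -71.2 h 99.0
```

```bash
python3 -m handwheel '0.018 -0.030 0 -0.008 0.014 -0.017 0.5;0.018 -0.030 0 0 0 0 0.5;0.018 -0.030 0 0 0 0 0.5;0.018 -0.030 0 0 0 0 0.5;0.018 -0.029 0 0 0 0 0.5;0 0 0 0 0 0 0.5;0 0 0 0 0 0 0.5'
python3 - <<'E'
from h import *
s=robot.get_state();print(s["tool_pos"],s["tool_rot"].round(4))
E
```

```text
clock: 3.97
tool_pos: [576.8, -314.6, 218.5]
tool_rot: [[0.14, 0.99, -0.004], [0.99, -0.14, 0.003], [0.003, -0.004, -1.0]]
wrist_force: [-0.1, 0.2, -0.3]
grip_width: 0.502
[ 576.78957932 -314.55366219  218.49125404] [[ 0.1403  0.9901 -0.0038]
 [ 0.9901 -0.1403  0.0034]
 [ 0.0028 -0.0042 -1.    ]]
```

```bash
python3 -m handwheel '0.001 -0.012 0 -0.0034 -0.0038 -0.02 0.5;0 0 0 0 0 0 0.5;0 0 -0.03 0 0 0 0.5;0 0 -0.03 0 0 0 0.5;0 0 -0.02 0 0 0 0.5;0 0 0 0 0 0 0.5'
python3 - <<'E'
from h import *
p,d=snap("wrist","wr2");snap("scene","sc2")
a=cv2.imread("pics/sc2.png")[200:350,100:280];cv2.imwrite("pics/c2.png",np.hstack([cv2.resize(a,(480,400)),cv2.resize(cv2.imread("pics/wr2.png"),(320,400))]))
M=T("scene")
for n in["carrier","handle","walnut_panel","oak_panel"]:
    print(n,[(round(r["score"],2),w(M,r["centre"]).round().tolist()) for r in robot.mark_of("scene",n)][:3])
s=robot.get_state();print(s["tool_pos"],s["tool_rot"].round(4))
E
```

```text
clock: 4.47
tool_pos: [576.6, -319.5, 141.3]
tool_rot: [[0.155, 0.988, 0.006], [0.988, -0.155, -0.002], [-0.001, 0.006, -1.0]]
wrist_force: [-0.2, 0.3, -0.0]
grip_width: 0.501
carrier [(0.64, [575.0, -328.0, -1.0])]
handle [(0.7, [575.0, -327.0, 84.0])]
walnut_panel [(0.7, [584.0, -263.0, 9.0]), (0.45, [421.0, -257.0, -0.0])]
oak_panel [(0.75, [567.0, -392.0, 10.0]), (0.66, [572.0, -323.0, 78.0])]
[ 580.30447229 -322.47621494  147.15438896] [[ 0.1559  0.9876  0.0158]
 [ 0.9878 -0.1558 -0.0082]
 [-0.0057  0.0169 -0.9998]]
```

View pics/c2.png

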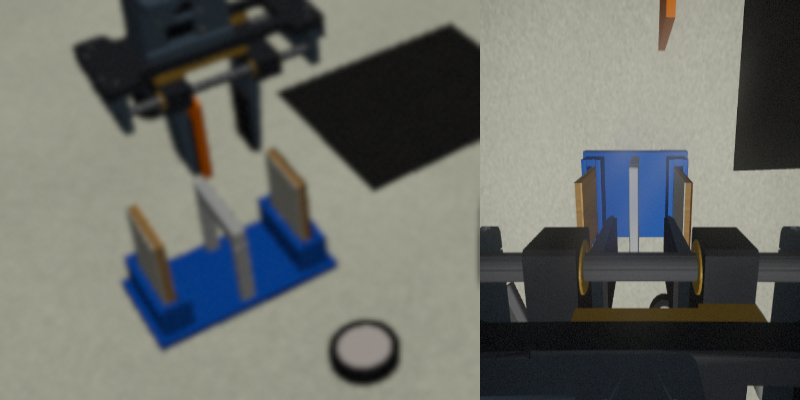

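The fingers straddle the bar (wrist crop 633,200) and both panels are clear. Now I'll go down.

```bash
python3 -m handwheel '-0.002 -0.004 -0.01 0.008 0.016 0 0.5;0 0 -0.02 0 0 0 0.5;0 0 -0.02 0 0 0 0.5;0 0 -0.015 0 0 0 0.5;0 0 0 0 0 0 0.5;0 0 0 0 0 0 0.5'
python3 - <<'E'
from h import *
s=robot.get_state();print(s["tool_pos"],s["tool_rot"].round(4))
E
```

```text
clock: 5.27
tool_pos: [580.7, -330.1, 84.4]
tool_rot: [[0.156, 0.988, 0.007], [0.988, -0.156, -0.005], [-0.004, 0.007, -1.0]]
wrist_force: [-0.9, 0.0, -0.4]
grip_width: 0.5
[ 580.74787691 -330.12022324   84.41769055] [[ 0.1562  0.9877  0.0065]
 [ 0.9877 -0.1562 -0.0054]
 [-0.0043  0.0073 -1.    ]]
```

```bash
python3 -m handwheel '-0.003 0.003 -0.008 0.005 0.0065 0 0.5;0 0 -0.012 0 0 0 0.5;0 0 0 0 0 0 0.5;0 0 0 0 0 0 0.5' 40; python3 -m handwheel '0 0 0 0 0 0 0;0 0 0 0 0 0 0;0 0 0 0 0 0 0;0 0 0 0 0 0 0;0 0 0 0 0 0 0;0 0 0 0 0 0 0' 40
```

```text
clock: 5.6
tool_pos: [578.8, -328.2, 65.1]
tool_rot: [[0.157, 0.988, 0.003], [0.988, -0.157, -0.002], [-0.002, 0.003, -1.0]]
wrist_force: [0.4, 0.0, 0.6]
grip_width: 0.498
clock: 6.1
tool_pos: [579.8, -328.7, 66.8]
tool_rot: [[0.156, 0.988, 0.006], [0.988, -0.156, -0.004], [-0.003, 0.006, -1.0]]
wrist_force: [0.1, -1.7, -2.0]
grip_width: 0.13
```

```bash
python3 -m handwheel '0 0 0.008 0 0 0 0;0 0 0.015 0 0 0 0;0 0 0.015 0 0 0 0;0 0 0.015 0 0 0 0;0 0 0.01 0 0 0 0;0 0 0 0 0 0 0;0 0 0 0 0 0 0' 50
```

```text
clock: 6.68
tool_pos: [575.7, -326.3, 128.6]
tool_rot: [[0.156, 0.988, -0.005], [0.988, -0.156, 0.003], [0.002, -0.006, -1.0]]
wrist_force: [-0.7, 0.7, -4.4]
grip_width: 0.128
```

Run:
```python
from h import *
snap("scene","sc3")
M=T("scene")
for n in["carrier","handle","walnut_panel","oak_panel"]:
    print(n,[(round(r["score"],2),w(M,r["centre"]).round().tolist()) for r in robot.mark_of("scene",n)][:3])
s=robot.get_state();print(s["tool_pos"],s["tool_rot"].round(4),s["wrist_force"],s["grip_width"])
```

```text
carrier [(0.67, [568.0, -325.0, 63.0])]
handle [(0.95, [569.0, -323.0, 144.0])]
walnut_panel [(0.71, [578.0, -258.0, 72.0])]
oak_panel [(0.91, [561.0, -387.0, 68.0])]
[ 575.46523052 -326.06622649  127.60928555] [[ 0.1564  0.9877 -0.0069]
 [ 0.9877 -0.1564  0.0037]
 [ 0.0026 -0.0074 -1.    ]] [-0.26375878 -0.70472023 -4.19481324] 0.12364573036035822
```

```bash
python3 -m handwheel '-0.002 0.008 0 -0.003 -0.006 0 0;-0.004 0.016 0 0 0 0 0;-0.006 0.022 0 0 0 0 0;-0.007 0.025 0 0 0 0 0;-0.007 0.025 0 0 0 0 0;-0.007 0.025 0 0 0 0 0;-0.007 0.025 0 0 0 0 0;-0.007 0.025 0 0 0 0 0;-0.007 0.025 0 0 0 0 0;-0.007 0.025 0 0 0 0 0;-0.006 0.022 0 0 0 0 0;-0.004 0.018 0 0 0 0 0;-0.004 0.014 0 0 0 0 0;-0.002 0.008 0 0 0 0 0;0 0 0 0 0 0 0;0 0 0 0 0 0 0' 50
```

```text
clock: 8.27
tool_pos: [483.3, -24.0, 121.4]
tool_rot: [[0.158, 0.987, -0.009], [0.987, -0.158, 0.006], [0.004, -0.01, -1.0]]
wrist_force: [0.7, 0.4, -4.2]
grip_width: 0.132
```

```bash
python3 -m handwheel '0.007 -0.002 -0.006 -0.006 -0.009 0 0;0.006 -0.002 -0.012 0 0 0 0;0 0 -0.012 0 0 0 0;0 0 -0.006 0 0 0 0;0 0 0 0 0 0 0;0 0 0 0 0 0 0' 50;python3 - <<'E'
from h import *
snap("top","t4")
s=robot.get_state();print(s["tool_pos"],s["tool_rot"].round(4),s["wrist_force"],s["grip_width"])
M=T("top")
for n in["carrier","mat","walnut_panel","oak_panel"]:
    print(n,[(round(r["score"],2),w(M,r["centre"]).round().tolist()) for r in robot.mark_of("top",n)][:3])
E
```

```text
clock: 8.77
tool_pos: [501.0, -33.0, 83.1]
tool_rot: [[0.162, 0.987, 0.007], [0.987, -0.162, -0.004], [-0.003, 0.007, -1.0]]
wrist_force: [0.3, 0.4, -3.8]
grip_width: 0.126
[501.03080598 -32.9913676   83.20871101] [[ 0.162   0.9868  0.0071]
 [ 0.9868 -0.162  -0.0039]
 [-0.0027  0.0077 -1.    ]] [ 0.7949452  -0.71678018 -4.25076172] 0.12720443835171483
carrier []
mat [(0.63, [725.0, -300.0, 1.0]), (0.32, [539.0, 346.0, 216.0])]
walnut_panel [(0.63, [419.0, -256.0, -1.0])]
oak_panel []
```

```bash
python3 -m handwheel '-0.003 0.003 -0.006 0.004 0.007 0 0;0 0 -0.005 0 0 0 0;0 0 0 0 0 0 0;0 0 -0.002 0 0 0 0;0 0 -0.002 0 0 0 0;0 0 0 0 0 0 0' 50
```

```text
clock: 9.52
tool_pos: [498.6, -28.8, 70.0]
tool_rot: [[0.161, 0.987, 0.004], [0.987, -0.161, 0.0], [0.001, 0.004, -1.0]]
wrist_force: [-0.1, -0.5, -4.2]
grip_width: 0.13
```

```bash
python3 -m handwheel '0 0 -0.002 0 0.002 0 0;0 0 -0.002 0 0 0 0;0 0 0 0 0 0 0' 50
python3 - <<'E'
from h import *
s=robot.get_state();print(s["tool_pos"],s["wrist_force"])
E
```

```text
clock: 9.77
tool_pos: [498.9, -28.7, 70.5]
tool_rot: [[0.16, 0.987, 0.004], [0.987, -0.16, 0.0], [0.001, 0.004, -1.0]]
wrist_force: [-0.4, 0.1, -4.4]
grip_width: 0.131
[498.89415477 -28.74581336  70.51359516] [-0.42316122  0.06173861 -4.42236344]
```

```bash
python3 -m handwheel '0 0 -0.005 0 0.002 0 0;0 0 -0.003 0 0 0 0;0 0 -0.003 0 0 0 0' 50
```

```text
clock: 10.02
tool_pos: [499.5, -28.7, 69.6]
tool_rot: [[0.16, 0.987, 0.006], [0.987, -0.16, -0.0], [0.001, 0.006, -1.0]]
wrist_force: [-8.6, 0.3, 22.8]
grip_width: 0.125
```

```bash
python3 -m handwheel '0 0 0.001 0 0 0 0.15;0 0 0 0 0 0 0.3;0 0 0 0 0 0 0.45;0 0 0 0 0 0 0.45;0 0 0 0 0 0 0.45;0 0 0 0 0 0 0.45'
python3 - <<'E'
from h import *
s=robot.get_state();print(s["tool_pos"],s["tool_rot"].round(3),s["wrist_force"],s["grip_width"])
E
```

```text
clock: 10.52
tool_pos: [502.1, -28.9, 72.0]
tool_rot: [[0.16, 0.987, 0.012], [0.987, -0.16, -0.001], [0.001, 0.012, -1.0]]
wrist_force: [-0.4, -0.5, -0.6]
grip_width: 0.444
[502.12479228 -28.85327761  72.0482247 ] [[ 0.16   0.987  0.012]
 [ 0.987 -0.16  -0.001]
 [ 0.001  0.012 -1.   ]] [-0.43833635 -0.47330241 -0.61619849] 0.44421577890039465
```

```bash
python3 -m handwheel '0 0 0.015 0 0.01 0 0.45;0 0 0.03 0 0 0 0.45;0 0 0.035 0 0 0 0.45;0 0 0.035 0 0 0 0.45;0 0 0.03 0 0 0 0.45;0.02 0.015 0.01 0 0 0 0.45;0.033 0.023 0 0 0 0 0.45;0.033 0.023 0 0 0 0 0.45;0.033 0.023 0 0 0 0 0.45;0.02 0.01 0 0 0 0 0.45;0 0 0 0 0 0 0.45;0 0 0 0 0 0 0.45'
python3 - <<'E'
from h import *
p,d=snap("wrist","wr5");np.savez("wr5.npz",p=p,W=cloud("wrist",d));M=T("wrist")
for n in["carrier","handle","walnut_panel","walnut_face","oak_panel"]:
    print(n,[(round(r["score"],2),w(M,r["centre"]).round().tolist()) for r in robot.mark_of("wrist",n)][:3])
p,d=snap("top","t5");np.savez("t5.npz",p=p,W=cloud("top",d));M=T("top")
for n in["carrier","handle","mat","walnut_panel","walnut_face","oak_panel"]:
    print(n,[(round(r["score"],2),w(M,r["centre"]).round().tolist()) for r in robot.mark_of("top",n)][:3])
a=cv2.imread("pics/t5.png")[170:270,220:350];cv2.imwrite("pics/c5.png",np.hstack([cv2.resize(cv2.imread("pics/wr5.png"),(480,360)),cv2.resize(a,(320,360))]))
E
```

```text
clock: 11.52
tool_pos: [642.5, 69.8, 230.1]
tool_rot: [[0.163, 0.987, -0.007], [0.987, -0.163, 0.0], [-0.001, -0.007, -1.0]]
wrist_force: [-0.6, 0.3, -0.3]
grip_width: 0.451
carrier [(0.9, [495.0, -28.0, 5.0])]
handle [(0.8, [497.0, -23.0, 84.0])]
walnut_panel [(0.55, [509.0, 39.0, 14.0])]
walnut_face [(0.5, [495.0, -26.0, 4.0])]
oak_panel [(0.66, [487.0, -91.0, 11.0])]
carrier [(0.65, [497.0, -27.0, 8.0])]
handle [(0.79, [499.0, -24.0, 88.0])]
mat []
walnut_panel [(0.72, [420.0, -258.0, 0.0])]
walnut_face [(0.63, [420.0, -257.0, 46.0])]
oak_panel [(0.61, [486.0, -93.0, 10.0])]
```

View pics/c5.png

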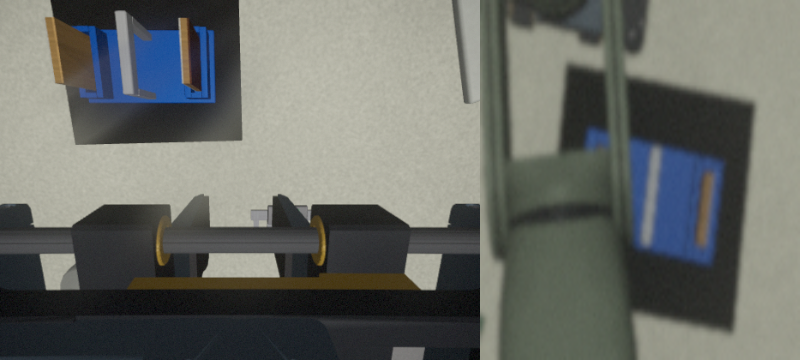

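The wrist view confirms it. The pale oak face is at (70,50) in the -y slot, the walnut panel with its dark front is at (187,55) in the +y slot, and the carrier is central on the mat. Next I'll measure the panel top.

Run:
```python
from h import *
for f in("wr5","t5"):
  W=np.load(f+".npz")["W"];x,y,h=[W[...,i] for i in range(3)]
  for n,y0,y1,z0,z1 in(("wal",10,70,96,112),("oak",-120,-65,96,112),("bar",-50,0,82,100)):
    m=(x>440)&(x<570)&(y>y0)&(y<y1)&(h>z0)&(h<z1)
    if m.sum()>10: print(f,n,m.sum(),np.median(h[m]).round(1),cv2.minAreaRect(np.stack([x[m],y[m]],1).astype(np.float32)))
s=robot.get_state();print(s["tool_pos"])
```

```text
wr5 wal 1000 103.0 ((505.739013671875, 37.084407806396484), (10.693777084350586, 60.309295654296875), 81.11479949951172)
wr5 oak 1296 102.7 ((484.74725341796875, -90.77926635742188), (12.780784606933594, 59.92066192626953), 81.2099838256836)
wr5 bar 1668 92.6 ((495.5351867675781, -27.135345458984375), (12.944120407104492, 79.99494934082031), 80.99836730957031)
t5 oak 75 105.6 ((486.095947265625, -90.9996566772461), (10.264866828918457, 58.81283950805664), 80.81549072265625)
t5 bar 107 94.4 ((497.1280517578125, -26.883647918701172), (11.86952018737793, 78.62544250488281), 80.83317565917969)
[642.02148733  69.05447284 231.51421204]
```

```bash
python3 -m handwheel '-0.02 -0.005 0 0 -0.007 0.008 0.45;-0.032 -0.0075 -0.012 0 0 0 0.45;-0.032 -0.0075 -0.015 0 0 0 0.45;-0.03 -0.007 -0.015 0 0 0 0.45;-0.018 -0.004 -0.015 0 0 0 0.45;-0.006 -0.002 0 0 0 0 0.45;0 0 0 0 0 0 0.45;0 0 0 0 0 0 0.45'
python3 - <<'E'
from h import *
s=robot.get_state();print(s["tool_pos"],s["tool_rot"].round(3))
E
```

```text
clock: 12.83
tool_pos: [500.0, 35.3, 173.4]
tool_rot: [[0.155, 0.988, 0.008], [0.988, -0.155, 0.001], [0.002, 0.008, -1.0]]
wrist_force: [-0.3, 0.5, -1.2]
grip_width: 0.448
[499.98873983  35.26267958 173.43955903] [[ 0.155  0.988  0.008]
 [ 0.988 -0.155  0.001]
 [ 0.002  0.008 -1.   ]]
```

```bash
python3 -m handwheel '0.005 0.002 -0.01 -0.001 0.008 0 0.45;0 0 -0.02 0 0 0 0.45;0 0 -0.02 0 0 0 0.45;0 0 -0.01 0 0 0 0.45;0 0 0 0 0 0 0.45;0 0 0 0 0 0 0.45'
```

```text
clock: 13.33
tool_pos: [520.1, 39.7, 113.9]
tool_rot: [[0.154, 0.988, 0.017], [0.988, -0.154, 0.002], [0.004, 0.017, -1.0]]
wrist_force: [0.2, 0.4, 0.1]
grip_width: 0.446
```

```bash
python3 -m handwheel '-0.012 -0.002 0 -0.002 0.01 0 0.45;0 0 0 0 0 0 0.45;0 0 0 0 0 0 0.45;0 0 0 0 0 0 0.45'
```

```text
clock: 13.67
tool_pos: [510.7, 38.1, 115.7]
tool_rot: [[0.154, 0.988, 0.011], [0.988, -0.154, -0.0], [0.001, 0.01, -1.0]]
wrist_force: [0.1, 0.0, -0.1]
grip_width: 0.45
```

```bash
python3 -m handwheel '-0.004 -0.001 -0.01 0 0.008 0 0.45;0 0 -0.015 0 0 0 0.45;0 0 -0.012 0 0 0 0.45;0 0 0 0 0 0 0.45;0 0 0 0 0 0 0.45'
```

```text
clock: 14.08
tool_pos: [507.0, 36.9, 78.4]
tool_rot: [[0.154, 0.988, 0.007], [0.988, -0.154, 0.0], [0.001, 0.007, -1.0]]
wrist_force: [-0.5, -0.5, -0.3]
grip_width: 0.451
```

```bash
python3 -m handwheel '0 0 -0.007 0 0.006 0 0.45;0 0 -0.007 0 0 0 0.45;0 0 0 0 0 0 0.45;0 0 0 0 0 0 0.45' 25; python3 -m handwheel '0 0 0 0 0 0 0;0 0 0 0 0 0 0;0 0 0 0 0 0 0;0 0 0 0 0 0 0;0 0 0 0 0 0 0;0 0 0 0 0 0 0' 25
```

```text
clock: 14.42
tool_pos: [507.7, 36.8, 64.1]
tool_rot: [[0.154, 0.988, 0.002], [0.988, -0.154, 0.0], [0.0, 0.002, -1.0]]
wrist_force: [-1.3, -0.3, -0.2]
grip_width: 0.45
clock: 14.92
tool_pos: [508.5, 36.9, 65.1]
tool_rot: [[0.154, 0.988, 0.004], [0.988, -0.154, 0.0], [0.001, 0.004, -1.0]]
wrist_force: [-0.3, -0.3, -1.1]
grip_width: 0.113
```

```bash
python3 -m handwheel '0 0 0.01 0 0.004 0 0;0 0 0.015 0 0 0 0;0 0 0.02 0 0 0 0;0 0 0.02 0 0 0 0;0 0 0.02 0 0 0 0;0 0 0.025 0 0 0 0;0 0 0.025 0 0 0 0;0 0 0.02 0 0 0 0;0 0 0 0 0 0 0;0 0 0 0 0 0 0' 25
python3 - <<'E'
from h import *
s=robot.get_state();print(s["tool_pos"],s["tool_rot"].round(3))
p,d=snap("scene","sc6");np.savez("sc6.npz",p=p,W=cloud("scene",d));M=T("scene")
for n in["carrier","walnut_panel","oak_panel","lens","camera_stand"]:
    print(n,[(round(r["score"],2),w(M,r["centre"]).round().tolist()) for r in robot.mark_of("scene",n)][:3])
E
```

```text
clock: 15.75
tool_pos: [504.7, 36.7, 225.6]
tool_rot: [[0.154, 0.988, -0.006], [0.988, -0.154, 0.0], [-0.001, -0.006, -1.0]]
wrist_force: [-0.5, -0.6, -1.4]
grip_width: 0.105
[504.65559697  36.72221781 225.55352059] [[ 0.154  0.988 -0.006]
 [ 0.988 -0.154  0.   ]
 [-0.001 -0.006 -1.   ]]
carrier [(0.79, [493.0, -27.0, 6.0])]
walnut_panel [(0.9, [500.0, 38.0, 173.0]), (0.52, [420.0, -262.0, -1.0])]
oak_panel [(0.77, [486.0, -88.0, 11.0])]
lens [(0.97, [540.0, 348.0, 215.0]), (0.53, [493.0, -24.0, 82.0])]
camera_stand [(0.7, [524.0, 442.0, -2.0])]
```

View pics/sc6.png

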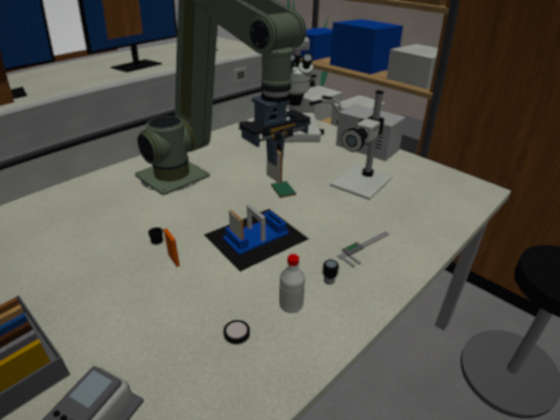

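The walnut panel is held upright and the oak is still in the carrier. Now I'll move to the camera, turning about 17.6° on the way and stopping a little short.

```bash
python3 -m handwheel '0.004 0.01 0 0 -0.006 0.04 0;0.006 0.018 0 0 0 0.05 0;0.007 0.024 0 0 0 0.05 0;0.007 0.026 0 0 0 0.05 0;0.007 0.026 0 0 0 0.05 0;0.007 0.026 0 0 0 0.04 0;0.006 0.022 0 0 0 0.03 0;0.005 0.015 0 0 0 0 0;0.003 0.008 0 0 0 0 0;0 0 0 0 0 0 0;0 0 0 0 0 0 0;0 0 0 0 0 0 0' 25
python3 - <<'E'
from h import *
s=robot.get_state();print(s["tool_pos"],s["tool_rot"].round(3))
E
```

```text
clock: 17.05
tool_pos: [555.7, 224.0, 215.8]
tool_rot: [[-0.181, 0.983, -0.013], [0.983, 0.181, -0.005], [-0.002, -0.014, -1.0]]
wrist_force: [0.1, 0.2, 0.3]
grip_width: 0.108
[555.66586167 224.00418831 215.78072927] [[-0.181  0.983 -0.013]
 [ 0.983  0.181 -0.005]
 [-0.002 -0.014 -1.   ]]
```

```bash
python3 -m handwheel '0.002 0.008 0.003 0.005 -0.013 -0.028 0;0.001 0.008 0.003 0 0 0 0;0 0.002 0 0 0 0 0;0 0 0 0 0 0 0;0 0 0 0 0 0 0;0 0 0 0 0 0 0' 25
python3 - <<'E'
from h import *
s=robot.get_state();print(s["tool_pos"],s["tool_rot"].round(3))
for c in("scene","top"):
  p,d=snap(c,c+"7");np.savez(c+"7.npz",p=p,W=cloud(c,d));M=T(c)
  for n in["carrier","walnut_panel","walnut_face","oak_panel","lens","camera_stand"]:
    print(n,[(round(r["score"],2),w(M,r["centre"]).round(1).tolist()) for r in robot.mark_of(c,n)][:2])
a=cv2.imread("pics/scene7.png")[60:240,190:430];b=cv2.imread("pics/top7.png")[130:280,50:330]
cv2.imwrite("pics/c7.png",np.hstack([cv2.resize(a,(440,330)),cv2.resize(b,(360,330))]))
E
```

```text
clock: 17.55
tool_pos: [558.1, 237.4, 222.7]
tool_rot: [[-0.149, 0.989, -0.001], [0.989, 0.149, -0.002], [-0.002, -0.002, -1.0]]
wrist_force: [0.3, -0.1, -0.2]
grip_width: 0.107
[558.08943897 237.35287248 222.70805552] [[-0.149  0.989 -0.001]
 [ 0.989  0.149 -0.002]
 [-0.002 -0.002 -1.   ]]
carrier [(0.79, [494.2, -26.3, 0.8]), (0.54, [539.8, 347.3, 214.7])]
walnut_panel [(0.7, [551.7, 236.8, 173.1]), (0.57, [422.8, -259.3, -4.0])]
walnut_face [(0.78, [552.9, 245.6, 215.2]), (0.64, [421.1, -253.4, 42.8])]
oak_panel [(0.89, [484.2, -91.7, 12.0])]
lens [(0.88, [542.4, 349.8, 213.1]), (0.75, [730.5, -298.0, -4.3])]
camera_stand [(0.61, [526.4, 441.8, 0.1]), (0.24, [765.0, -18.2, 0.9])]
carrier [(0.58, [496.1, -27.4, 10.7])]
walnut_panel [(0.68, [421.1, -258.9, -2.6]), (0.61, [495.4, -24.9, 8.3])]
walnut_face [(0.52, [418.8, -256.4, 45.6])]
oak_panel [(0.66, [486.8, -88.9, 9.9])]
lens []
camera_stand [(0.57, [525.1, 444.1, -2.3])]
```

View pics/c7.png

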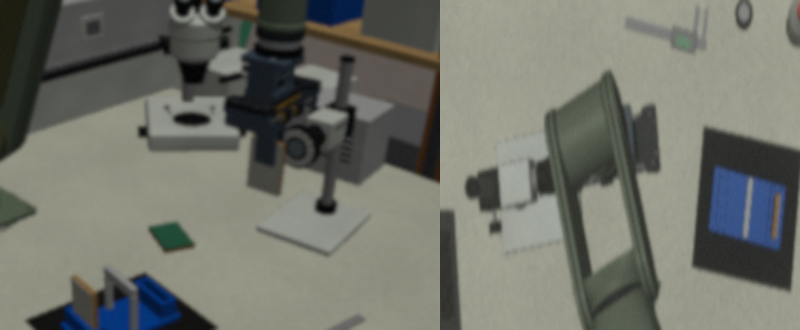

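The panel hangs upright facing the ring light (scene crop: panel 265,165, lens 303,145). I'll fit the panel's back and the ring in the depth data as an independent check.

Run:
```python
from h import *
W=np.load("scene7.npz")["W"];x,y,h=[W[...,i] for i in range(3)]
def plane(m,n):
  P=W[m];c=np.median(P,0)
  for _ in range(4):
    u=np.linalg.svd(P-P.mean(0))[2][2] if len(P)<3000 else None
    r=(P-P.mean(0))@u;P=P[abs(r)<max(1.5,1.5*r.std())]
  u*=np.sign(u[1]);print(n,len(P),"mean",P.mean(0).round(1),"min",P.min(0).round(),"max",P.max(0).round(),"n",u.round(3),"rms",r.std().round(2),"yaw",np.degrees(np.arctan2(u[1],u[0])).round(1))
plane((x>515)&(x<600)&(y>220)&(y<250)&(h>165)&(h<220),"back")
A=np.load("sc6.npz")["W"]
for nm in("scene0","sc6"):
  W=np.load(nm+".npz")["W"];x,y,h=[W[...,i] for i in range(3)]
  m=(x>490)&(x<590)&(y>325)&(y<358)&(h>170)&(h<255);plane(m,"ring "+nm)
W=np.load("scene0.npz")["W"];x,y,h=[W[...,i] for i in range(3)]
for z0,z1 in((10,19),):
  m=(x>380)&(x<680)&(y>330)&(y<600)&(h>z0)&(h<z1);print("base",m.sum(),cv2.minAreaRect(np.stack([x[m],y[m]],1).astype(np.float32)))
# column: high cylinder
m=(x>440)&(x<560)&(y>480)&(y<570)&(h>265);print("col",m.sum(),W[m].mean(0))
m=(x>440)&(x<560)&(y>480)&(y<570)&(h>40)&(h<150);print("col low",m.sum(),np.median(W[m],0))
```

```text
back 152 mean [559.6 234.3 196. ] min [528. 228. 172.] max [589. 241. 220.] n [-0.176  0.984 -0.001] rms 0.98 yaw 100.1
ring scene0 222 mean [541.3 345.7 209.4] min [504. 340. 173.] max [577. 353. 246.] n [-0.146  0.989 -0.022] rms 1.28 yaw 98.4
ring sc6 226 mean [540.1 345.6 209.7] min [503. 339. 172.] max [575. 352. 247.] n [-0.142  0.989 -0.037] rms 1.29 yaw 98.2
base 1051 ((521.5972900390625, 473.06201171875), (160.0830535888672, 202.77813720703125), 7.958624362945557)
col 151 [518.09743528 510.60308475 302.02286692]
col low 192 [520.09530863 509.67132536  97.28410167]
```

```bash
python3 -m handwheel '-0.002 0.004 -0.003 0.002 -0.001 -0.008 0;0 0 0 0 0 0 0;0 0 0 0 0 0 0;0 0 0 0 0 0 0;0 0 0 0 0 0 0' 25
python3 - <<'E'
from h import *
s=robot.get_state();print(s["tool_pos"],s["tool_rot"].round(3),s["joint_velocities"].round(2))
E
```

```text
clock: 18.67
tool_pos: [555.7, 242.5, 219.1]
tool_rot: [[-0.14, 0.99, -0.001], [0.99, 0.14, 0.0], [0.0, -0.001, -1.0]]
wrist_force: [1.8, -0.1, -0.2]
grip_width: 0.108
[555.70944153 242.4600982  219.12024781] [[-0.14   0.99  -0.001]
 [ 0.99   0.14   0.   ]
 [ 0.    -0.001 -1.   ]] [ 0.05  0.07  0.11 -0.04 -0.07  0.13]
```

```bash
python3 -m handwheel '0 0 0 0 0 0 0;0 0 0 0 0 0 0;0 0 0 0 0 0 0;0 0 0 0 0 0 0' 25
python3 - <<'E'
from h import *
s=robot.get_state();print(s["tool_pos"],s["joint_velocities"].round(2))
M=T("scene");sx=np.array([-.142,.99,0]);sy=np.array([-.99,-.142,0]);L=np.array([540,346,212.5])
for k in range(2):
  p,d=robot.camera("scene")
  for n in("walnut_face","lens","carrier","oak_panel","walnut_panel"):
    r=robot.mark_of("scene",n)
    if r:
      q=w(M,r[0]["centre"]);print(n,round(r[0]["score"],2),q.round(1),"lens frame",[round(float(v),1) for v in((q-L)@sx,(q-L)@sy,q[2]-L[2])])
W=cloud("scene",d);x,y,h=[W[...,i] for i in range(3)]
m=(x>505)&(x<605)&(y>225)&(y<256)&(h>160)&(h<222);P=W[m]
q=P-L;print("panel back: x",np.median(q@sx).round(1),"y",np.percentile(q@sy,[1,99]).round(1),"zmin",np.percentile(P[:,2],1).round(1))
E
```

```text
clock: 19.0
tool_pos: [555.8, 242.4, 219.2]
tool_rot: [[-0.14, 0.99, -0.0], [0.99, 0.14, 0.0], [0.0, -0.0, -1.0]]
wrist_force: [-0.1, 0.5, -0.3]
grip_width: 0.107
[555.80472398 242.43565292 219.24288322] [-0.05  0.02 -0.13 -0.13 -0.01  0.05]
walnut_face 0.9 [549.9 250.2 210. ] lens frame [-96.3, 3.8, -2.5]
lens 0.95 [540.  348.  211.1] lens frame [2.0, -0.3, -1.4]
carrier 0.93 [494.2 -25.    2.8] lens frame [-360.8, 98.0, -209.7]
oak_panel 0.86 [486.3 -92.9   8.6] lens frame [-426.9, 115.5, -203.9]
walnut_panel 0.86 [550.8 243.7 166.1] lens frame [-102.8, 3.8, -46.4]
walnut_face 0.78 [549.1 247.6 211.9] lens frame [-98.7, 5.0, -0.6]
lens 0.9 [541.9 348.5 213.2] lens frame [2.3, -2.2, 0.7]
carrier 0.93 [491.4 -28.8   2.1] lens frame [-364.2, 101.3, -210.4]
oak_panel 0.77 [484.7 -88.7  12.8] lens frame [-422.5, 116.4, -199.7]
walnut_panel 0.83 [552.7 241.1 165.6] lens frame [-105.7, 2.3, -46.9]
panel back: x -107.5 y [-32.4  29.6] zmin 168.6
```

```bash
python3 -c "
from bench import robot
print(robot.sign_off())"
```

```text
the job is handed in; nothing more can be done
None
```

I moved the carrier to the mat, took out the walnut panel and handed the job in at about 19 s while holding it still in front of the lens. No verdict came back.

**Carrier:** I lifted it by its handle with both panels in it and set it down about 1–5 mm from the middle of the mat. The oak panel was still seated in its slot at the last check.

**Walnut panel (last checks, in the lens frame):**

| Check | Result | Tolerance |
|---|---|---|
| Distance in front of lens | 96–100 mm | 100 ± 12 mm |
| Sideways offset | −1 to +5 mm | ± 12 mm |
| Height offset | −2.5 to 0 mm | ± 12 mm |
| Tool tilt from vertical | about 0.001 rad | 0.14 rad |
| Squareness to lens, by tool pose | within about 0.01 rad | 0.14 rad |

**Disagreements:**
- **Sideways offset:** the arm's own position gave +2 mm, the depth image −1.4 mm and the networks +2 to +5 mm.
- **Lens height:** the networks gave 211–216 mm, while the ring in the depth image centred on about 210 mm; I aimed for about 212 mm.
- **Squareness:** an earlier plane fit to the panel's back was about 2° off the ring's direction.

I did not measure the other bench items again at the end. The later pictures show them in place, and no unexpected forces appeared. The only notable force was about 23 N at the wrist while pressing the carrier onto the mat.

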